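# Unlock the document box with the bar-handled key

## Task

Unlock the grey document box: take the key with the flat bar handle out of the wooden rest, line its blade up with the slot in the lock on the box, push it in until its flange sits on the lock, then turn it clockwise (seen from above) as far as it goes. Let go and leave the key standing in the lock; leave the round-knobbed key in the rest.

Things in the scene. Friction and masses are not known exactly. Their poses are not given: they have to be found in the camera images.
- bar_key_center (a point): Right key, 80 mm tall, 90 g, upright. Point: its centre, 40 mm up; z up. From below: flat steel blade 8 (x) x 24 (y) x 24 mm long; flange 40 mm across, 4 thick; shank 14 across, 22 long; metal bar handle 12 (x) x 48 (y) x 30 mm tall, its middle 25 mm above the point, to be grasped across the 12 mm. Bar and blade both lie along y. In the rest the point is 16 mm above the rest's top.
- knob_key_center (a point): The other key: same height, flange and shank, but a round knob 36 mm across as handle and a square 17.5 mm bit that does not fit the lock. Point: its centre, half-way up. It stays in the rest.
- key_rest: Pale wooden block 66 x 160 (y) x 34 mm, does not move, with two round holes 28 mm across, 45 mm either side of its middle along y. Origin: centre of its underside. A key stands in each hole, blade down, flange on the block; either key may be in either hole, turned a little.
- slot_mouth (a point): Middle of the slot, on the top face of the steel lock cylinder (61 mm across, 78.5 mm above the desk; trim ring round it) in the lid of the grey box (140 x 190 x 76 mm, fixed). Turns with the cylinder; z up, y along the slot. Slot 28.5 (y) x 12 (x) x 30 mm deep, mouth flared 4 mm more each side. Key fits either way round; fully home its flange lies on the cylinder, its centre 16 mm above here.
- lock (a joint): Angle of the lock cylinder, rad: 0 to 0.1 at the start (locked), grows clockwise seen from above, stop at 1.05 (60 degrees, open). Stays where it is left; friction 0.12 N m. The blade has about 10 degrees of play in the slot, so turn the key some 70 degrees to bring the cylinder to its stop.
Not all that is in view belongs to the job. Leave any black or turquoise look-alike of the part that bears bar_key_center alone.

How it is judged:
By the outcome, as a careful person would: the job done as asked, in the order asked, and still so for the second after the job is handed in, with the robot touching nothing.
It also fails if it takes over 45 s, if anything falls off the work surface, if the arm or the gripper's body presses on something with over 40 N, if the wrist force passes 120 N, or if a joint passes its speed limit or range.

## Robot

A 6-joint arm with a two-finger parallel gripper is mounted at the origin on a cart in front of the work surface, level with it; the furniture and walls round the work are solid. World frame = base frame: x ahead of the robot, y to its left, z up, the work surface at z = 0. Lengths are in m, angles in rad, forces in N, time in s.
With the tool pointing down it reaches from about 0.375 to 0.9 m from the base axis. Payload 3.1 kg.
Tool frame: the origin (TCP) lies midway between the tips of the shut fingers; the grasp point (between the pads) lies 19 mm behind it; z points along the fingers, y is the direction in which the jaws open and shut (so a half turn about z gives the same grasp; the last joint's range is limited). The gripper opens to 85 mm and grips with 20 to 120 N. Pads are 22 mm wide; open, the fingers measure 114 mm over their backs; the gripper's body (76 mm by 85 mm) begins 54 mm behind the grasp point. The pads swing forward as they close: fully open they stand 13 mm farther back than shut.
Start: joints at [1.121, 0.527, 1.433, -0, 1.181, -0.178], TCP at [0.168, 0.602, 0.231] pointing down, gripper open.
Joint ranges: [-3.08, 3.08], [-0.75, 2.2], [0.22, 2.44], [-1.43, 4.57], [0, 2.65], [-2.85, 2.85]. Speed limits (rad/s): [2.79, 2.79, 3.14, 3.14, 3.14, 3.14].

## Interface

Orientations are given as a unit quaternion [x, y, z, w].
In Python, from station import manip gives the robot as it stands. The module is installed in compiled form; this text tells all that it offers.
- The arm moves only by the tool drive_tool, never from a script. Its argument "deltas" is one flat list of numbers, 4 for each row, row after row: the shift along the tool's x, y, z in cm, then the turn about the tool's z in degrees. A call has 1 to 12 rows; each row is the pose to reach, as a shift and turn from the pose measured when the call began, along the tool's axes at that moment; what a row does not reach only later rows make up. A row lasts 1/10 s, in which the tool goes at most 50 mm and 8.59 degrees, less where a joint would pass 70% of its speed; a pose out of reach is approached as far as the arm can. A call with a gripper value outside its range is refused whole. "hand" is the finger opening in cm, from 0 to 8.54, set as the call begins (left out, the last holds). The fingers move at their own pace and stop on an object; "squeeze" is the grip in N (left out, the last holds). Time passes only in rows, so rows that repeat a pose let the fingers close. It gives the time, the measured TCP pose, the force and the opening at its end, in the units of the state.
- manip.sense(): the state, without advancing time (a new reading comes with each control period).
- manip.snapshot(name): name is "scene" or "top" or "wrist"; returns a dict with "frame" (420x560x3 uint8, red, green, blue), "depth" (420x560 float32, m along the optical axis (not along the pixel's ray), 0 where there is no reading), "fx", "fy", "cx", "cy" (pixels), "R" (3x3) and "t" (3): a world point X has camera coordinates R X + t. Camera axes: x right, y down, z forward; pixel columns grow to the right and rows downward; lengths in m; the calibration is good to about 2 mm. The wrist camera is an equidistant fisheye: a pixel r from the principal point sees the ray r / f radians off the axis. A picture is of the moment at which its call begins.
- manip.sign_off(): hands the job in, once; it reports no verdict.
The state is a dict: "t": time; "q": joint angles; "qd": joint speeds; "tau": joint torques, N m; "tcp_pos": TCP position; "tool_rot": TCP orientation; "force": force on the tool from outside, world axes, zero at the start; "ft_torque": the same for the moment, N m; "finger_gap": opening from 0.0 (shut) to 1.0 (fully open).
Only numpy, scipy, OpenCV 4.12 (cv2) and the standard library are available. Lean on these libraries where they do the work, as an engineer would, in place of code of your own. Each camera call takes 0.05 s, during which the arm holds its last target.

## Working session

There is one attempt and no reset: what is moved stays moved. The work goes in short steps, Python scripts to look and compute and a tool call to move; the robot and the scene stay as the last step left them, time stands still between calls to the robot, and variables do not carry over. Pictures are saved under pics/ and viewed, and the job is handed in when it is done.

Besides the shell and the picture viewer there is one more tool, called after "Call:" by a JSON object that holds its "fn" and its "kwargs", one argument or row to a line. drive_tool: Moves the arm, as the interface text tells. Its arguments: {"type":"object","properties":{"deltas":{"type":"array"},"hand":{"type":"number"},"squeeze":{"type":"number"}},"required":["deltas"]}

```bash
mkdir -p pics; python3 - <<'E'
from station import manip
import numpy as np, cv2
print(manip.sense())
for n in ["scene","top"]:
    s=manip.snapshot(n); np.savez(n+".npz",**s)
    cv2.imwrite(f"pics/{n}0.png",s["frame"][:,:,::-1]); print(n,s["t"],s["R"],s["fx"],s["cx"],s["cy"])
E
```

```text
{'t': 0.0, 'q': array([ 1.12050870e+00,  5.28494406e-01,  1.43394087e+00,  1.72060071e-05,
        1.18136055e+00, -1.78499433e-01]), 'qd': array([-9.83966929e-04, -8.62959467e-04, -1.02358035e-03,  1.17832475e-03,
       -3.69313998e-04,  3.33557150e-05]), 'tau': array([-5.68580672e-04, -4.42350841e+01, -1.78023291e+01, -3.24299326e-04,
        8.51949735e-03,  1.66596055e-05]), 'tcp_pos': array([0.1674296 , 0.60140287, 0.23030399]), 'tool_rot': array([ 1.35479382e-01,  9.90779553e-01, -1.04513176e-03, -3.48219869e-04]), 'force': array([ 0.56869128, -0.38659953, -0.45101404]), 'ft_torque': array([ 0.04753384,  0.07062379, -0.04723302]), 'finger_gap': 1.0024825468513927}
scene [-0.26947794  0.29911019  0.85050131] [[ 0.60087139 -0.79912333  0.01885404]
 [-0.42835946 -0.34182406 -0.83645949]
 [ 0.67487906  0.49452827 -0.54770434]] 527.1557056568564 274.55854293724235 205.46790563147772
top [0.0067532  0.51545026 0.9505512 ] [[-0.01047837 -0.99969772  0.02224145]
 [-0.99028846  0.00729088 -0.13883661]
 [ 0.13863248 -0.02348023 -0.99006551]] 425.84447109005407 282.81517730669873 206.71435367436163
```

View pics/scene0.png

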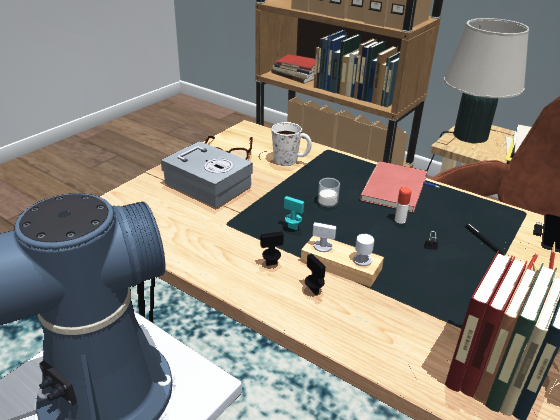

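View pics/top0.png

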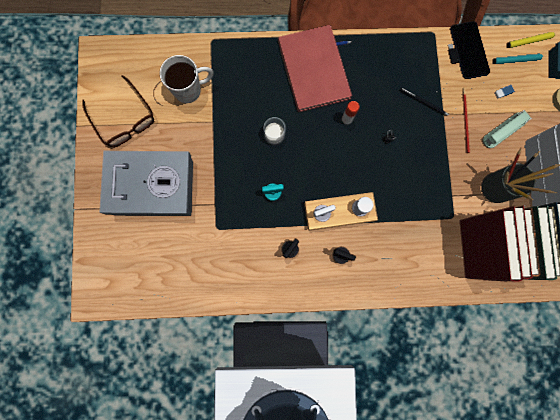

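```bash
cat > h.py <<'E'
import numpy as np, cv2
def pts(s):
    d=s["depth"]; v,u=np.mgrid[:d.shape[0],:d.shape[1]]
    c=np.stack([(u-s["cx"])/s["fx"]*d,(v-s["cy"])/s["fy"]*d,d],-1)
    w=(c-s["t"])@s["R"]; w[d==0]=np.nan; return w
def crop(s,u0,u1,v0,v1,k,name):
    cv2.imwrite(name,cv2.resize(s["frame"][v0:v1,u0:u1,::-1],None,fx=k,fy=k,interpolation=cv2.INTER_CUBIC))
E
python3 - <<'E'
from h import *
s=np.load("top.npz"); c=np.load("scene.npz")
crop(s,295,395,180,240,8,"pics/t_rest.png"); crop(s,95,200,145,220,7,"pics/t_box.png")
crop(c,255,395,190,295,5,"pics/s_rest.png")
for n,s in(("top",s),("scene",c)):
    w=pts(s)
    f=s["frame"].astype(int)
    # bar top: z range
    z=w[...,2]
    print(n)
    sat=f.max(-1)-f.min(-1)
    reg=(abs(w[...,1]+0.07)<.17)&(abs(w[...,0]-.4)<.12)&(z>.06)&(z<.11)&(sat<40)&(f.max(-1)>90)
    k,l,st,ce=cv2.connectedComponentsWithStats(reg.astype(np.uint8))
    for i in range(1,k):
        if st[i,4]<15: continue
        p=w[l==i]; t=p[p[:,2]>np.percentile(p[:,2],90)-.006]
        r=cv2.minAreaRect((t[:,:2]*1000).astype(np.float32))
        print(st[i],ce[i].round(),"zmax",np.percentile(p[:,2],[50,95]).round(4),r,len(t))
    b=(z>.07)&(z<.085)&(w[...,1]>.15)&(w[...,1]<.5)&(w[...,0]<.62)&(w[...,0]>.3)
    r=cv2.minAreaRect((w[b][:,:2]*1000).astype(np.float32));print("box",r,np.median(z[b]))
    b=(z>.028)&(z<.04)&(w[...,1]>-.25)&(w[...,1]<.02)&(w[...,0]<.5)&(w[...,0]>.3)&(f[...,0]-f[...,2]>40)
    r=cv2.minAreaRect((w[b][:,:2]*1000).astype(np.float32));print("rest",r,np.median(z[b]))
E
```

```text
top
[357 201  16  13 156] [365. 206.] zmax [0.09   0.0927] ((507.2498474121094, -176.36183166503906), (33.55148696899414, 24.518329620361328), 89.86280059814453) 153
[314 205  21  12 127] [324. 210.] zmax [0.0899 0.0929] ((500.86956787109375, -87.95404052734375), (11.886889457702637, 47.3101692199707), 18.120424270629883) 109
box ((559.7418823242188, 311.4540100097656), (192.0296173095703, 121.73350524902344), 89.53795623779297) 0.07713095123788617
rest ((458.4151916503906, -134.10507202148438), (161.6419219970703, 83.07926940917969), 89.79065704345703) 0.03454346754606913
scene
[313 222  23  18 308] [324. 230.] zmax [0.0793 0.0905] ((498.20697021484375, -89.3819580078125), (13.13362979888916, 46.97998809814453), 20.770206451416016) 113
[355 234  19  21 309] [364. 245.] zmax [0.0838 0.0907] ((505.99334716796875, -178.68801879882812), (27.63433265686035, 34.425601959228516), 6.922439098358154) 149
box ((557.0400390625, 310.10211181640625), (195.78604125976562, 125.7287368774414), 89.91541290283203) 0.07682352857765817
rest ((449.37481689453125, -105.41566467285156), (221.8348388671875, 102.36592102050781), 89.40460205078125) 0.03315669546257152
```

View pics/t_rest.png

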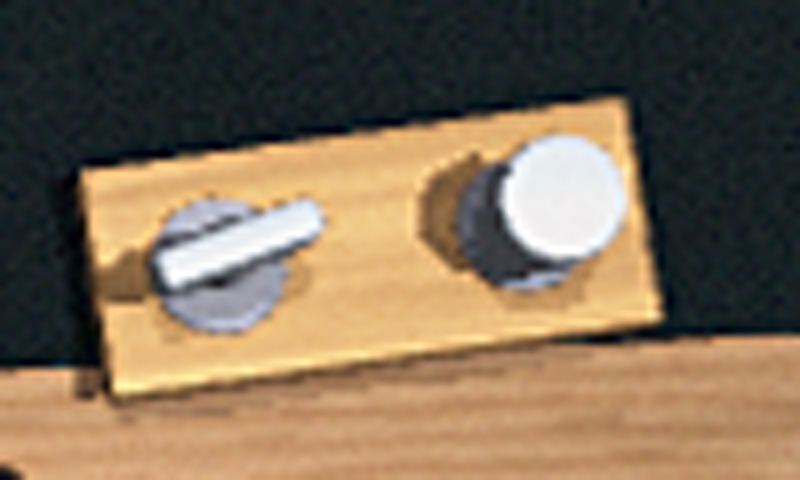

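View pics/t_box.png

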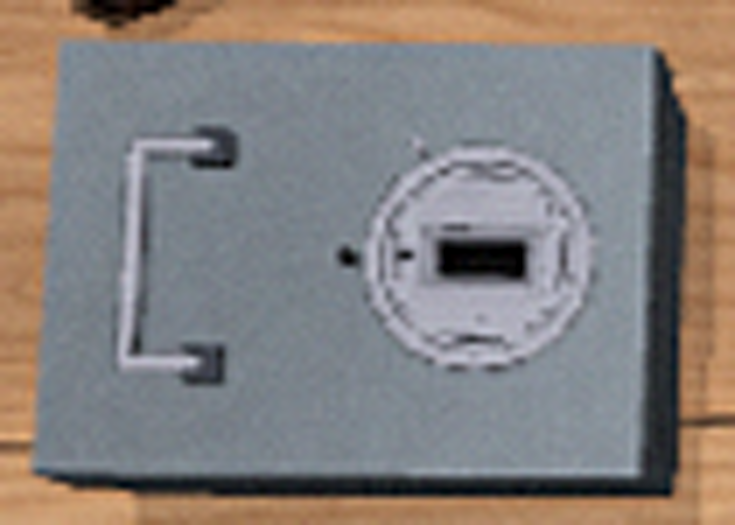

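View pics/s_rest.png

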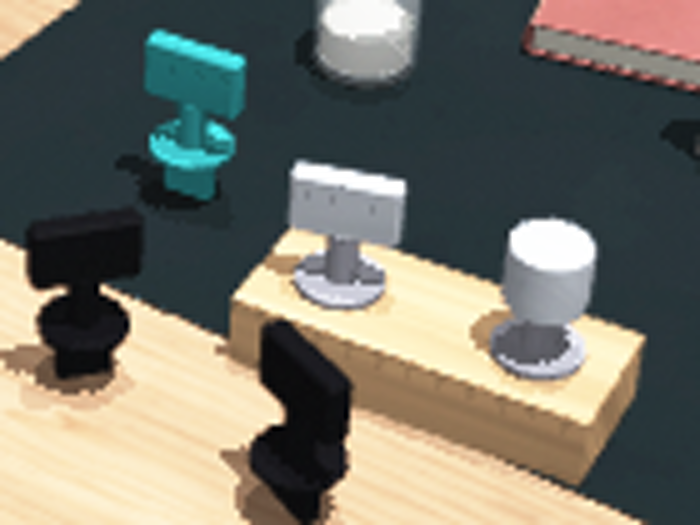

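```bash
cat >> h.py <<'E'
def ray(s,u,v,z,fish=False):
    x,y=(u-s["cx"])/s["fx"],(v-s["cy"])/s["fy"]
    if fish:
        th=np.hypot(x,y); k=np.sin(th)/max(th,1e-9); d=np.array([x*k,y*k,np.cos(th)])
    else: d=np.array([x,y,1.])
    C=-s["R"].T@s["t"]; d=s["R"].T@d
    return C+d*(z-C[2])/d[2]
def go(st,target,yaw_y=None):
    """print tool-frame shift cm & turn deg to target pos, yaw of tool y (deg)"""
    from scipy.spatial.transform import Rotation as R
    M=R.from_quat(st["tool_rot"]).as_matrix()
    cur=np.degrees(np.arctan2(M[1,1],M[0,1]))
    print("tcp",st["tcp_pos"].round(4),"yaw_y",cur.round(2),"t",st["t"],"F",st["force"].round(1),"gap",st["finger_gap"])
    print("shift cm",(M.T@(np.array(target)-st["tcp_pos"])*100).round(2),"turn",None if yaw_y is None else round((cur-yaw_y+180)%360-180,1))
E
python3 - <<'E'
from h import *
s=np.load("top.npz")
f=s["frame"].max(-1)[170:195,150:182]
m=(f<60).astype(np.uint8); k,l,st,ce=cv2.connectedComponentsWithStats(m)
i=1+np.argmax(st[1:,4]); print(st[i],ce[i]+[150,170])
v,u=np.nonzero(l==i); P=np.array([ray(s,a+150,b+170,.0785)[:2] for a,b in zip(u,v)])
print(P.mean(0),cv2.minAreaRect((P*1000).astype(np.float32)))
c=P-P.mean(0);w,V=np.linalg.eigh(c.T@c);print("long",V[:,1])
from station import manip
go(manip.sense(),[.54,.27,.25],0)
go(manip.sense(),[.50,-.088,.16],18)
E
```

```text
[ 8  9 12  6 53] [163.56603774 181.54716981]
[0.56788244 0.2673356 ] ((567.8810424804688, 267.5035400390625), (25.676532745361328, 9.411508560180664), 83.82929992675781)
long [0.11080801 0.99384183]
tcp [0.1675 0.6015 0.2304] yaw_y 74.43 t 0.1 F [0.7 0.9 0.7] gap 1.0011792088238312
shift cm [-44.78 -21.93  -1.93] turn 74.4
tcp [0.1675 0.6015 0.2304] yaw_y 74.43 t 0.1 F [0.7 0.9 0.7] gap 1.0011792088238312
shift cm [-50.54 -57.47   7.14] turn 56.4
```

Call:
{"fn": "drive_tool", "kwargs": {
  "deltas": [-4, -2, -0.2, 8, -8, -4, -0.4, 16, -12, -6, -0.6, 24, -16, -8, -0.8, 32, -20, -10, -1, 40, -24, -12, -1.2, 48, -28, -14, -1.4, 56, -32, -16, -1.6, 64, -36, -18, -1.8, 72, -40, -20, -1.9, 74.4, -43, -21, -1.9, 74.4, -44.8, -21.9, -1.9, 74.4],
  "hand": 4,
  "squeeze": 60
}}

```text
t: 1.3
tcp_pos: [0.5423, 0.2684, 0.2493]
tool_rot: [0.708, 0.706, -0.001, 0.0]
force: [-0.6, -0.4, 0.3]
finger_gap: 0.472
```

Call:
{"fn": "drive_tool", "kwargs": {
  "deltas": [0, 0, 0, 0, 0, 0, 0, 0]
}}

```text
t: 1.5
tcp_pos: [0.5413, 0.2686, 0.2487]
tool_rot: [0.708, 0.706, -0.002, -0.0]
force: [-0.5, 0.1, 0.8]
finger_gap: 0.468
```

```bash
python3 - <<'E'
from h import *
from station import manip
go(manip.sense(),[.54,.27,.25],0)
s=manip.snapshot("wrist"); np.savez("w1.npz",**s)
cv2.imwrite("pics/w1.png",s["frame"][:,:,::-1]); print(s["R"],s["t"],s["fx"],s["cx"],s["cy"])
E
```

```text
tcp [0.5413 0.2686 0.2487] yaw_y -0.13 t 1.5 F [-0.5  0.1  0.8] gap 0.46835787266729045
shift cm [ 0.14 -0.13 -0.13] turn -0.1
[[ 9.99991250e-01 -2.11305835e-03 -3.61035750e-03]
 [-9.03816088e-04 -9.51797067e-01  3.06727120e-01]
 [-4.08445998e-03 -3.06721174e-01 -9.51790649e-01]] [-0.53948689  0.21025608  0.48040566] 325.19226210127806 273.9625865667572 205.45124458049654
```

View pics/w1.png

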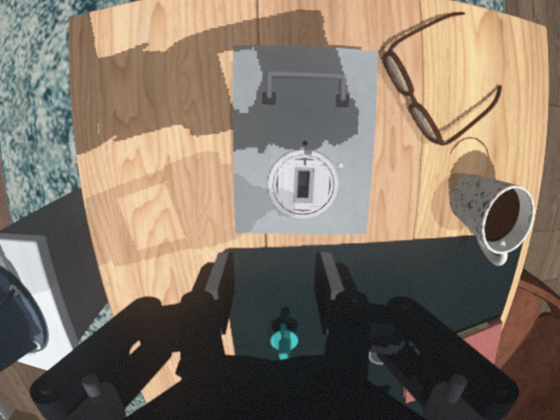

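```bash
python3 - <<'E'
from h import *
s=np.load("w1.npz"); crop(s,255,355,130,230,6,"pics/w1c.png")
f=s["frame"].max(-1)[165:205,285:325]
for th in (60,80):
    m=(f<th).astype(np.uint8); k,l,st,ce=cv2.connectedComponentsWithStats(m)
    for i in range(1,k):
        if st[i,4]<40: continue
        v,u=np.nonzero(l==i); P=np.array([ray(s,a+285,b+165,.0785,True)[:2] for a,b in zip(u,v)])
        c=P-P.mean(0);w,V=np.linalg.eigh(c.T@c)
        print(st[i],ce[i]+[285,165],P.mean(0),cv2.minAreaRect((P*1000).astype(np.float32)),V[:,1])
# circle centre: bright ring
g=cv2.medianBlur(cv2.cvtColor(s["frame"],cv2.COLOR_RGB2GRAY),3)
print(cv2.HoughCircles(g[130:240,250:360],cv2.HOUGH_GRADIENT,1,20,param1=100,param2=20,minRadius=24,maxRadius=42))
from station import manip
go(manip.sense(),[.50,-.088,.16],18)
E
```

```text
[14 20  9 12 50] [303.2  191.68] [0.56951391 0.26009894] ((569.1171264648438, 261.2753601074219), (11.8988037109375, 7.550638198852539), 85.32223510742188) [0.53268312 0.84631477]
[ 13   7  11  25 237] [303.17721519 184.23628692] [0.56932349 0.26772991] ((569.1626586914062, 267.9071350097656), (24.98244857788086, 9.628817558288574), 87.5289077758789) [0.06573448 0.99783715]
[[[54.5 53.5 33.6]]]
tcp [0.5407 0.2692 0.2489] yaw_y -0.06 t 1.55 F [-0.3  0.5  0.1] gap 0.468152155462704
shift cm [-35.71  -4.01   8.96] turn -18.1
```

View pics/w1c.png

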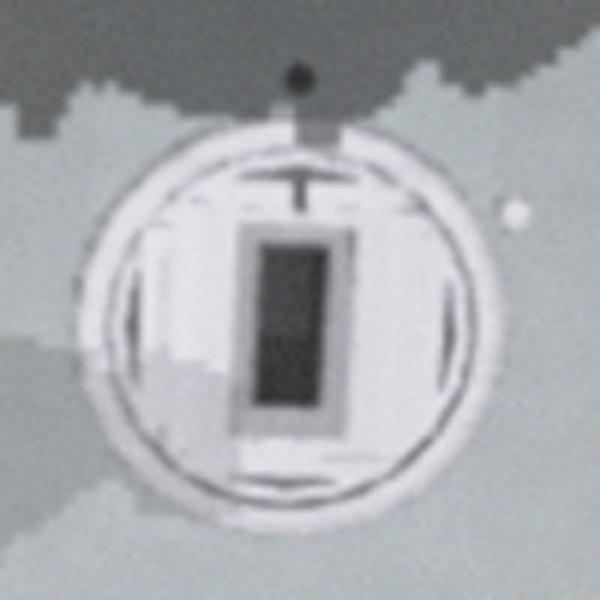

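Call:
{"fn": "drive_tool", "kwargs": {
  "deltas": [-4, -0.4, 0.8, -8, -8, -0.8, 1.6, -16, -12, -1.2, 2.4, -18, -16, -1.6, 3.2, -18, -20, -2, 4, -18, -24, -2.5, 5, -18, -28, -3, 6, -18, -32, -3.5, 7, -18, -34, -4, 7, -18, -35.7, -4, 7, -18, -35.7, -4, 7, -18]
}}

```text
t: 2.65
tcp_pos: [0.5001, -0.088, 0.1798]
tool_rot: [0.588, 0.809, -0.001, -0.0]
force: [0.4, 0.6, -0.3]
finger_gap: 0.47
```

```bash
python3 - <<'E'
from h import *
from station import manip
s=manip.snapshot("wrist"); np.savez("w2.npz",**s)
cv2.imwrite("pics/w2.png",s["frame"][:,:,::-1])
go(manip.sense(),[.50,-.088,.056],18)
s=np.load("w2.npz")
for z,p in((.09,(.5,-.088)),(.034,(.5,-.088))):
    X=s["R"]@np.array([*p,z])+s["t"]; th=np.arctan2(np.hypot(X[0],X[1]),X[2]); r=np.hypot(X[0],X[1])
    print(s["cx"]+s["fx"]*th*X[0]/r,s["cy"]+s["fy"]*th*X[1]/r)
E
```

```text
tcp [ 0.4999 -0.087   0.1798] yaw_y 17.94 t 2.7 F [-0.3 -0.7 -0.2] gap 0.4695185260987343
shift cm [-0.1   0.02 12.38] turn -0.1
275.00707013783955 209.48670858277765
275.07085433449873 190.08921620787575
```

View pics/w2.png

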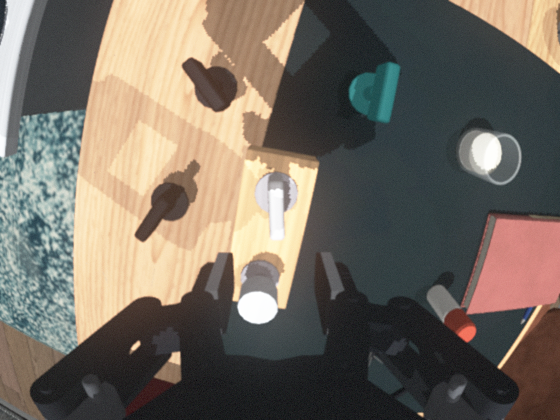

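```bash
python3 - <<'E'
from h import *
s=np.load("w2.npz"); crop(s,235,325,160,250,6,"pics/w2c.png")
for uv in((0,0),):pass
f=s["frame"].min(-1)[160:250,235:325]
m=(f>195).astype(np.uint8);k,l,st,ce=cv2.connectedComponentsWithStats(m)
for i in range(1,k):
    if st[i,4]<60: continue
    v,u=np.nonzero(l==i);P=np.array([ray(s,a+235,b+160,.09,True)[:2] for a,b in zip(u,v)])
    print(st[i],ce[i]+[235,160],P.mean(0),cv2.minAreaRect((P*1000).astype(np.float32)))
E
```

```text
[ 10   1  20  17 142] [253.54225352 166.5915493 ] [ 0.47506611 -0.06159652] ((474.5065002441406, -61.314762115478516), (11.08462905883789, 13.625411033630371), 75.5579605102539)
[  18    4   52   86 2219] [277.11536728 211.19423164] [ 0.50201037 -0.08920661] ((499.85089111328125, -87.24894714355469), (33.87287902832031, 70.85535430908203), 9.937286376953125)
[ 70  10  11  43 125] [309.8  187.96] [ 0.5193344  -0.06417448] ((519.70361328125, -66.84867858886719), (3.182098865509033, 32.514732360839844), 8.894251823425293)
[  0  67  10  23 149] [238.63758389 238.51006711] [ 0.48037386 -0.11956145] ((480.8985290527344, -119.04275512695312), (7.009579181671143, 19.16588020324707), 15.336493492126465)
```

View pics/w2c.png

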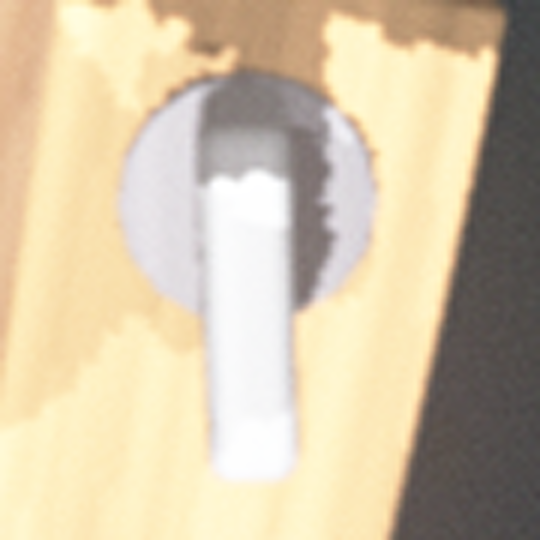

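```bash
python3 - <<'E'
from h import *
from station import manip
s=np.load("w2.npz")
r=lambda a,b:ray(s,235+a/6-.4,160+b/6-.4,.09,True)
q=[r(203,130),r(289,130),r(298,478),r(213,478)]
print(np.mean(q,0),[x.round(4) for x in q]); d=(q[0]+q[1]-q[2]-q[3])/2; print(np.linalg.norm(d),"yaw",np.degrees(np.arctan2(-d[0],d[1])))
c=np.mean(q,0)
# flange center cross-check
print(ray(s,235+248/6-.4,160+200/6-.4,.038,True))
go(manip.sense(),[c[0],c[1],.056],19.5)
E
```

```text
[ 0.50142049 -0.08892439  0.09      ] [array([ 0.4887, -0.0687,  0.09  ]), array([ 0.4987, -0.0655,  0.09  ]), array([ 0.5144, -0.109 ,  0.09  ]), array([ 0.5039, -0.1124,  0.09  ])]
0.046268666238212484 yaw 19.51953189111921
[ 0.5012374  -0.08927181  0.038     ]
tcp [ 0.4999 -0.087   0.1798] yaw_y 17.94 t 2.7 F [-0.3 -0.7 -0.2] gap 0.4695185260987343
shift cm [-0.23  0.12 12.38] turn -1.6
```

Call:
{"fn": "drive_tool", "kwargs": {
  "deltas": [-0.2, 0.1, 2, -1.6, -0.2, 0.1, 5, -1.6, -0.2, 0.1, 8, -1.6, -0.2, 0.1, 10, -1.6, -0.2, 0.1, 11.2, -1.6, -0.2, 0.1, 12, -1.6, -0.2, 0.1, 12.4, -1.6, -0.2, 0.1, 12.4, -1.6, -0.2, 0.1, 12.4, -1.6]
}}

```text
t: 3.6
tcp_pos: [0.5017, -0.0888, 0.0564]
tool_rot: [0.577, 0.817, -0.001, -0.0]
force: [0.0, 0.6, -0.4]
finger_gap: 0.471
```

Call:
{"fn": "drive_tool", "kwargs": {
  "deltas": [0, 0, 0, 0, 0, 0, 0, 0, 0, 0, 0, 0, 0, 0, 0, 0, 0, 0, 0, 0, 0, 0, 0, 0],
  "hand": 0,
  "squeeze": 60
}}

```text
t: 4.2
tcp_pos: [0.5022, -0.0891, 0.0572]
tool_rot: [0.577, 0.817, -0.001, 0.001]
force: [-0.1, 0.9, 5.9]
finger_gap: 0.127
```

```bash
python3 - <<'E'
from h import *
from station import manip
go(manip.sense(),[.5,-.089,.16],-4)
s=manip.snapshot("wrist");cv2.imwrite("pics/w3.png",s["frame"][:,:,::-1])
E
```

```text
tcp [ 0.5022 -0.0891  0.0572] yaw_y 19.54 t 4.2 F [-0.1  0.9  5.9] gap 0.12682642534487296
shift cm [  0.06  -0.21 -10.28] turn 23.5
```

View pics/w3.png

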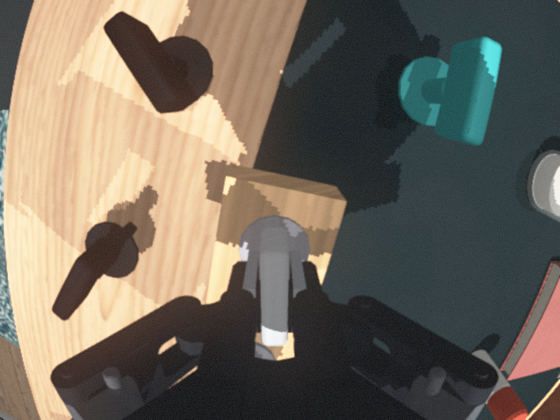

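Call:
{"fn": "drive_tool", "kwargs": {
  "deltas": [0, 0, -0.5, 0, 0, 0, -2, 0, 0, 0, -4, 0, 0, 0, -6, 0, 0, 0, -8, 0, 0, 0, -10, 0, 0, 0, -11.5, 0, 0, 0, -12, 0, 0, 0, -12, 0]
}}

```text
t: 5.15
tcp_pos: [0.5023, -0.0888, 0.1778]
tool_rot: [0.577, 0.817, -0.001, 0.001]
force: [-0.2, -0.0, -2.2]
finger_gap: 0.132
```

```bash
python3 - <<'E'
from h import *
from station import manip
s=manip.snapshot("scene");crop(s,230,400,100,300,3,"pics/s4.png")
go(manip.sense(),[.569,.267,.18],-4)
E
```

```text
tcp [ 0.5019 -0.0887  0.1771] yaw_y 19.54 t 5.2 F [ 0.5  0.1 -0.9] gap 0.1322151070303393
shift cm [31.28 18.22 -0.37] turn 23.5
```

View pics/s4.png

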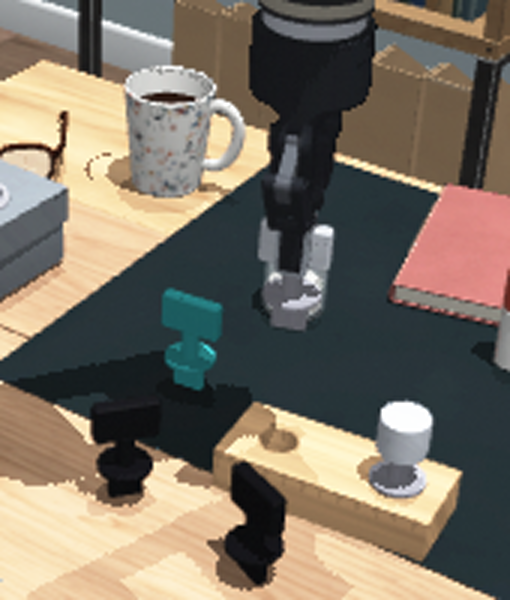

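Call:
{"fn": "drive_tool", "kwargs": {
  "deltas": [2, 1, -0.1, 4, 5, 3, -0.2, 8, 9, 5.2, -0.3, 12, 13, 7.5, -0.3, 16, 17, 10, -0.3, 20, 21, 12.2, -0.3, 23.5, 25, 14.5, -0.3, 23.5, 28, 16.3, -0.3, 23.5, 30, 17.5, -0.3, 23.5, 31.3, 18.2, -0.3, 23.5, 31.3, 18.2, -0.3, 23.5, 31.3, 18.2, -0.3, 23.5]
}}

```text
t: 6.4
tcp_pos: [0.568, 0.2663, 0.1784]
tool_rot: [0.731, 0.682, -0.002, 0.0]
force: [-0.2, -0.7, -0.6]
finger_gap: 0.126
```

```bash
python3 - <<'E'
from h import *
from station import manip
go(manip.sense(),[.5695,.267,.130],-4)
s=manip.snapshot("wrist");np.savez("w5.npz",**s);cv2.imwrite("pics/w5.png",s["frame"][:,:,::-1])
s=manip.snapshot("scene");crop(s,140,300,80,220,4,"pics/s5.png")
E
```

```text
tcp [0.568  0.2663 0.1784] yaw_y -3.96 t 6.4 F [-0.2 -0.7 -0.6] gap 0.12608243792598867
shift cm [0.1  0.15 4.84] turn 0.0
```

View pics/w5.png

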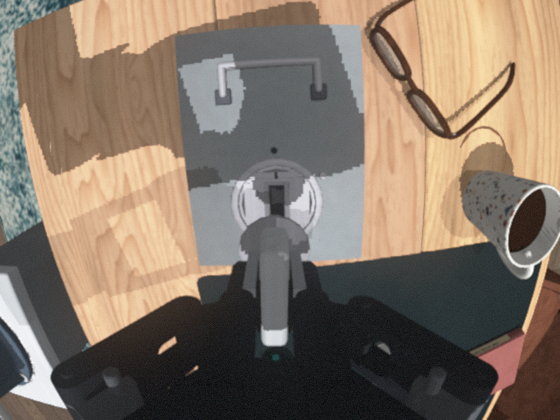

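View pics/s5.png

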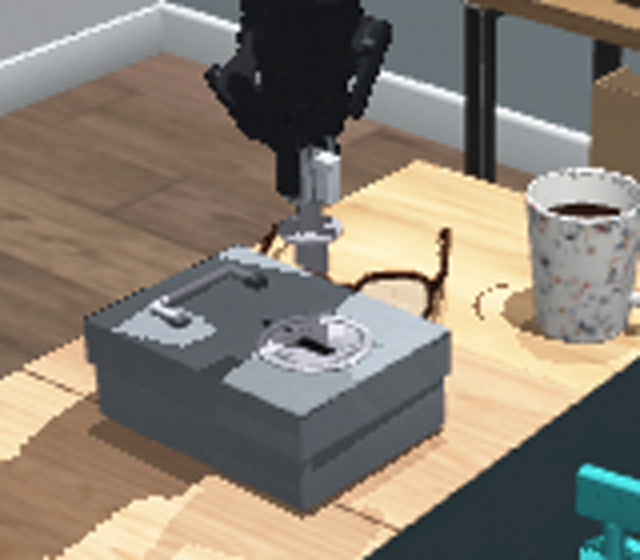

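Call:
{"fn": "drive_tool", "kwargs": {
  "deltas": [0.1, 0.15, 1, 0, 0.1, 0.15, 2.5, 0, 0.1, 0.15, 4, 0, 0.1, 0.15, 4.8, 0, 0.1, 0.15, 4.8, 0]
}}

```text
t: 7.0
tcp_pos: [0.5689, 0.2653, 0.1292]
tool_rot: [0.732, 0.681, -0.003, -0.0]
force: [-0.3, 0.8, -0.3]
finger_gap: 0.129
```

```bash
python3 - <<'E'
from h import *
from station import manip
go(manip.sense(),[.5695,.267,.102],-4)
s=manip.snapshot("wrist");crop(s,200,350,120,270,4,"pics/w6.png")
s=manip.snapshot("scene");crop(s,170,270,90,200,5,"pics/s6.png")
E
```

```text
tcp [0.5689 0.2653 0.1292] yaw_y -4.11 t 7.0 F [-0.3  0.8 -0.3] gap 0.1292798496304481
shift cm [0.18 0.07 2.72] turn -0.1
```

View pics/w6.png

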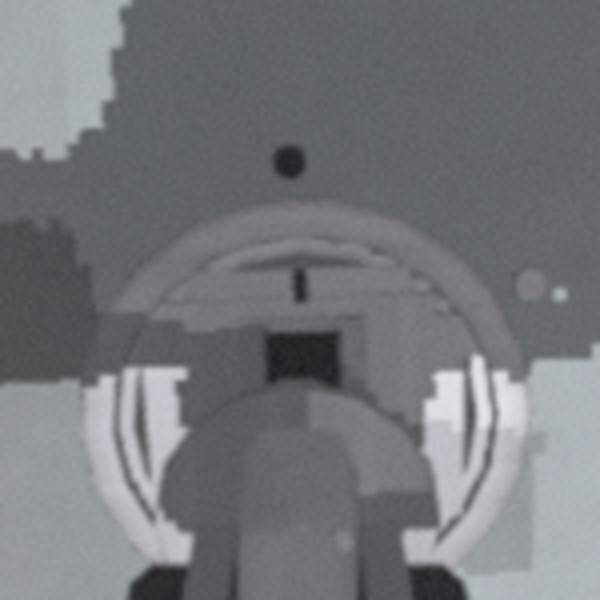

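View pics/s6.png

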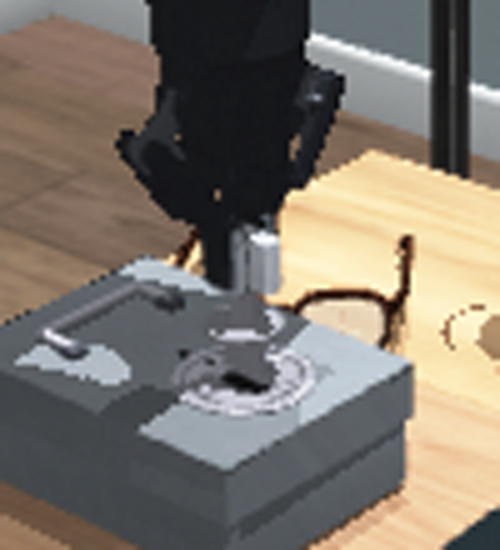

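Call:
{"fn": "drive_tool", "kwargs": {
  "deltas": [0.15, 0.05, 0.3, 0, 0.15, 0.05, 0.6, 0, 0.15, 0.05, 0.9, 0, 0.15, 0.05, 1.2, 0, 0.15, 0.05, 1.2, 0]
}}

```text
t: 7.6
tcp_pos: [0.5703, 0.2674, 0.1183]
tool_rot: [0.732, 0.682, -0.002, 0.0]
force: [0.1, -0.5, -0.6]
finger_gap: 0.131
```

Call:
{"fn": "drive_tool", "kwargs": {
  "deltas": [0, 0, 0.4, 0, 0, 0, 0.8, 0, 0, 0, 1.2, 0, 0, 0, 1.4, 0, 0, 0, 1.6, 0, 0, 0, 1.6, 0]
}}

```text
t: 8.2
tcp_pos: [0.5702, 0.2673, 0.1021]
tool_rot: [0.732, 0.681, -0.002, 0.0]
force: [-0.2, -0.5, -1.0]
finger_gap: 0.132
```

```bash
python3 - <<'E'
from h import *
from station import manip
go(manip.sense(),[.5695,.267,.1015],-4)
s=manip.snapshot("wrist");crop(s,200,350,120,270,4,"pics/w7.png")
s=manip.snapshot("scene");crop(s,170,270,90,200,5,"pics/s7.png")
E
```

```text
tcp [0.5702 0.2673 0.1021] yaw_y -4.08 t 8.2 F [-0.2 -0.5 -1. ] gap 0.13179327716130035
shift cm [-0.04 -0.07  0.06] turn -0.1
```

View pics/w7.png

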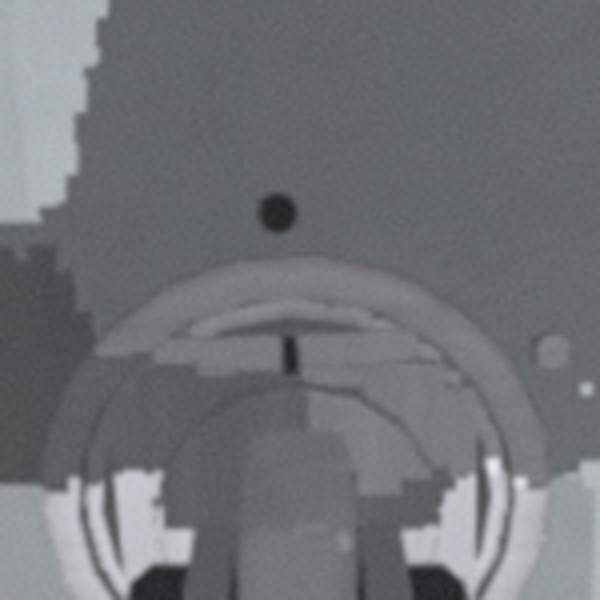

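View pics/s7.png

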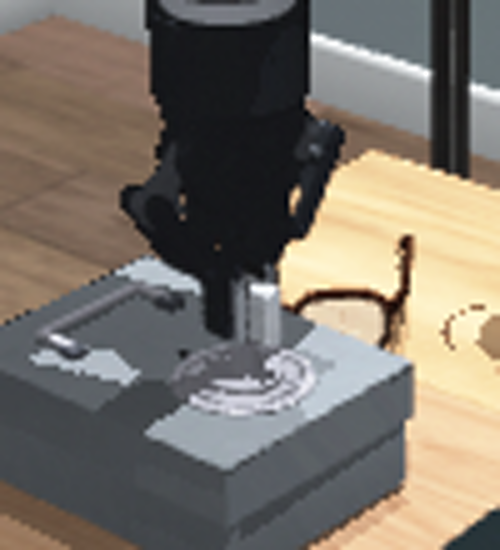

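Call:
{"fn": "drive_tool", "kwargs": {
  "deltas": [0, 0, 0.1, 0, 0, 0, 0.15, 0, 0, 0, 0.2, 0, 0, 0, 0.2, 0]
}}

```text
t: 8.7
tcp_pos: [0.5705, 0.2674, 0.1017]
tool_rot: [0.732, 0.682, -0.002, 0.001]
force: [-1.4, 0.1, 6.3]
finger_gap: 0.132
```

Call:
{"fn": "drive_tool", "kwargs": {
  "deltas": [0, 0, 0, 5, 0, 0, 0, 10, 0, 0, 0, 15, 0, 0, 0, 20, 0, 0, 0, 25, 0, 0, 0, 30, 0, 0, 0, 35, 0, 0, 0, 40, 0, 0, 0, 45, 0, 0, 0, 50, 0, 0, 0, 50]
}}

```text
t: 9.8
tcp_pos: [0.5701, 0.2676, 0.102]
tool_rot: [0.951, 0.309, -0.001, 0.001]
force: [-2.0, 0.2, 1.4]
finger_gap: 0.129
```

```bash
python3 - <<'E'
from h import *
from station import manip
st=manip.sense(); print(st["ft_torque"],st["q"].round(2))
go(st,[.5705,.2674,.1017],-70)
E
```

```text
[0.1249997  0.26243438 0.02186669] [ 0.26  0.7   1.52 -0.    0.93  1.21]
tcp [0.5701 0.2676 0.102 ] yaw_y -54.06 t 9.8 F [-2.   0.2  1.4] gap 0.12945738091011808
shift cm [0.02 0.04 0.03] turn 15.9
```

Call:
{"fn": "drive_tool", "kwargs": {
  "deltas": [0, 0, 0, 4, 0, 0, 0, 8, 0, 0, 0, 12, 0, 0, 0, 15, 0, 0, 0, 15]
}}

```text
t: 10.3
tcp_pos: [0.57, 0.2677, 0.102]
tool_rot: [0.983, 0.183, -0.001, 0.001]
force: [0.0, 0.2, 0.2]
finger_gap: 0.126
```

```bash
python3 - <<'E'
from h import *
from station import manip
st=manip.sense(); print(st["ft_torque"],st["tau"].round(2))
go(st,[.5705,.2674,.1017],-70)
s=manip.snapshot("wrist");cv2.imwrite("pics/w8.png",s["frame"][:,:,::-1])
E
```

```text
[0.04302927 0.21414415 0.08235825] [ -0.42 -46.92 -13.86  -0.1   -0.19   0.24]
tcp [0.57   0.2677 0.102 ] yaw_y -68.95 t 10.3 F [0.  0.2 0.2] gap 0.12597153233534278
shift cm [0.03 0.04 0.03] turn 1.1
```

View pics/w8.png

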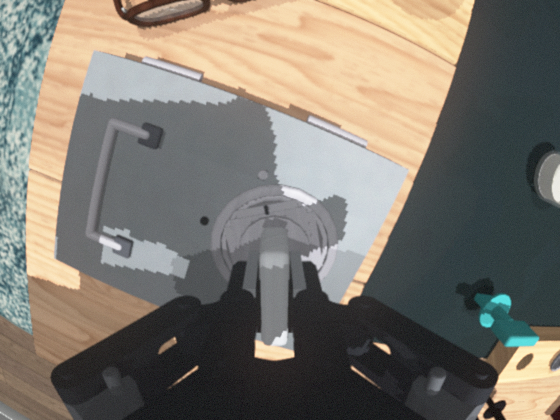

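Call:
{"fn": "drive_tool", "kwargs": {
  "deltas": [0, 0, 0, 2, 0, 0, 0, 4, 0, 0, 0, 4]
}}

```text
t: 10.65
tcp_pos: [0.57, 0.2677, 0.102]
tool_rot: [0.989, 0.15, -0.001, 0.001]
force: [-0.6, 0.2, 1.2]
finger_gap: 0.131
```

```bash
python3 - <<'E'
from h import *
from station import manip
st=manip.sense(); print(st["ft_torque"],st["tau"].round(2))
go(st,[.5705,.2674,.1017],-76)
s=manip.snapshot("wrist");crop(s,200,350,140,290,4,"pics/w9.png")
E
```

```text
[0.03829696 0.14340107 0.17984117] [-5.900e-01 -4.688e+01 -1.384e+01 -1.000e-02 -1.800e-01  3.300e-01]
tcp [0.57   0.2677 0.102 ] yaw_y -72.78 t 10.65 F [-0.6  0.2  1.2] gap 0.1308645177838212
shift cm [0.04 0.05 0.03] turn 3.2
```

View pics/w9.png

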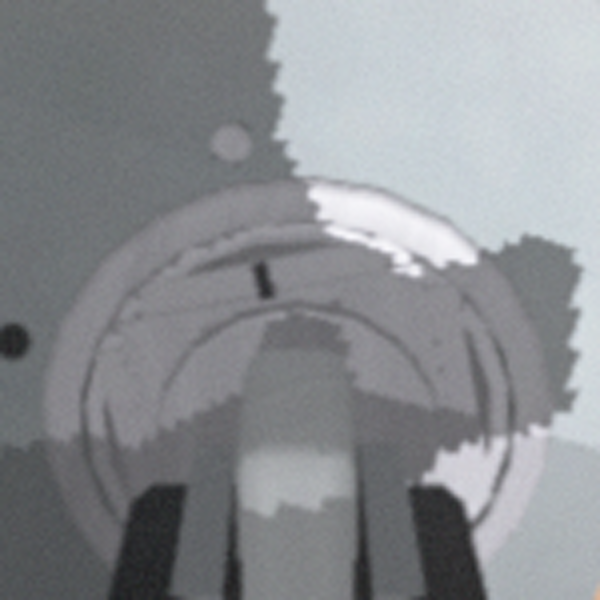

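Call:
{"fn": "drive_tool", "kwargs": {
  "deltas": [0, 0, 0, 2, 0, 0, 0, 4, 0, 0, 0, 6, 0, 0, 0, 6]
}}

```text
t: 11.1
tcp_pos: [0.5701, 0.2678, 0.1021]
tool_rot: [0.995, 0.101, -0.001, 0.002]
force: [0.1, 0.8, 1.4]
finger_gap: 0.131
```

```bash
python3 - <<'E'
from h import *
from station import manip
st=manip.sense(); print(st["ft_torque"],st["tau"].round(2))
go(st,[.5705,.2674,.1017],-76)
s=manip.snapshot("wrist");crop(s,200,350,140,290,4,"pics/w10.png")
E
```

```text
[0.19572454 0.09926065 1.50972389] [ -2.08 -46.84 -13.71   0.63  -0.1    1.57]
tcp [0.5701 0.2678 0.1021] yaw_y -78.4 t 11.1 F [0.1 0.8 1.4] gap 0.13076274141976335
shift cm [0.03 0.05 0.04] turn -2.4
```

View pics/w10.png

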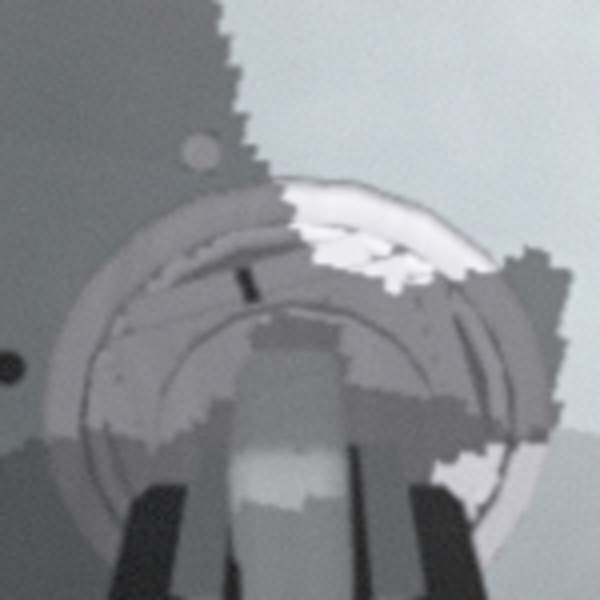

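Call:
{"fn": "drive_tool", "kwargs": {
  "deltas": [0, 0, 0, -2, 0, 0, 0.1, -4, 0, 0, 0.15, -4, 0, 0, 0.15, -4]
}}

```text
t: 11.55
tcp_pos: [0.5702, 0.2678, 0.1019]
tool_rot: [0.991, 0.136, -0.001, 0.002]
force: [-3.1, -0.3, 6.4]
finger_gap: 0.132
```

Call:
{"fn": "drive_tool", "kwargs": {
  "deltas": [0, 0, 0, 0, 0, 0, 0, 0, 0, 0, 0, 0, 0, 0, 0, 0, 0, 0, 0, 0],
  "hand": 4
}}

```text
t: 12.05
tcp_pos: [0.5701, 0.2677, 0.1017]
tool_rot: [0.991, 0.136, -0.001, 0.002]
force: [-0.9, -0.4, 0.4]
finger_gap: 0.465
```

Call:
{"fn": "drive_tool", "kwargs": {
  "deltas": [0, 0, -0.5, 0, 0, 0, -1.5, 0, 0, 0, -3, 0, 0, 0, -6, 0, 0, 0, -9, 0, 0, 0, -11, 0, 0, 0, -12, 0, 0, 0, -12, 0]
}}

```text
t: 12.85
tcp_pos: [0.5714, 0.2685, 0.2243]
tool_rot: [0.991, 0.136, 0.001, 0.001]
force: [0.1, -1.3, -0.4]
finger_gap: 0.467
```

```bash
python3 - <<'E'
from h import *
from station import manip
go(manip.sense(),[.5705,.2674,.1017],-76)
s=manip.snapshot("wrist");np.savez("w11.npz",**s);cv2.imwrite("pics/w11.png",s["frame"][:,:,::-1])
s=manip.snapshot("scene");np.savez("s11.npz",**s);crop(s,150,400,100,290,3,"pics/s11.png")
E
```

```text
tcp [0.5714 0.2685 0.2243] yaw_y -74.41 t 12.85 F [ 0.1 -1.3 -0.4] gap 0.4673846103688784
shift cm [-0.15  0.05 12.26] turn 1.6
```

View pics/w11.png

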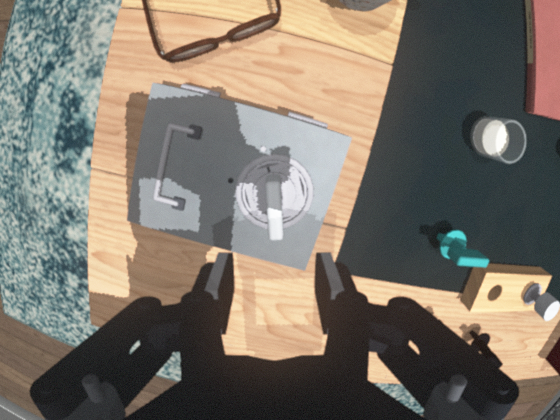

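View pics/s11.png

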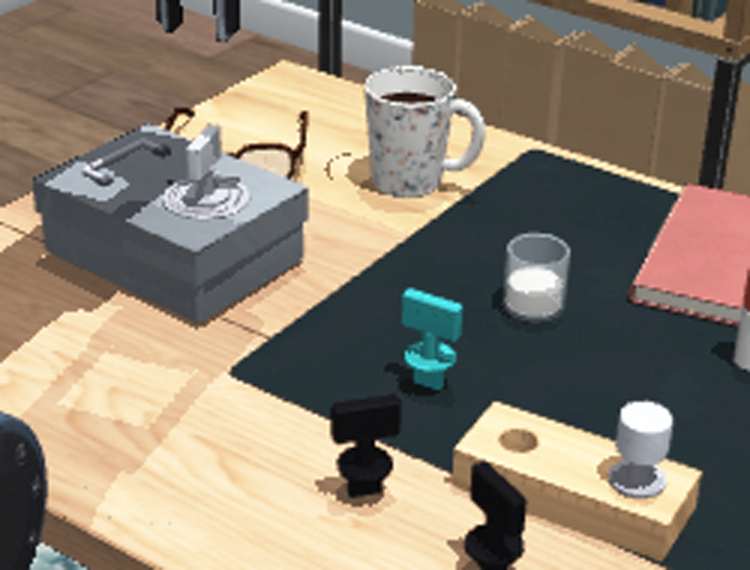

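```bash
python3 - <<'E'
from h import *
s=np.load("w11.npz");crop(s,220,330,130,250,5,"pics/w11c.png")
a=np.load("w1.npz")
# initial mark w1 crop (300,195)/6
m0=ray(a,255+300/6-.4,130+195/6-.4,.0785,True); print("mark0",m0)
c=np.load("s11.npz"); w=pts(c); b=(abs(w[...,0]-.57)<.03)&(abs(w[...,1]-.267)<.03)&(w[...,2]>.11)
print(np.percentile(w[b][:,2],[50,95,99]))
E
```

```text
mark0 [0.57027338 0.29008861 0.0785    ]
[0.32860851 0.46525739 0.47640109]
```

View pics/w11c.png

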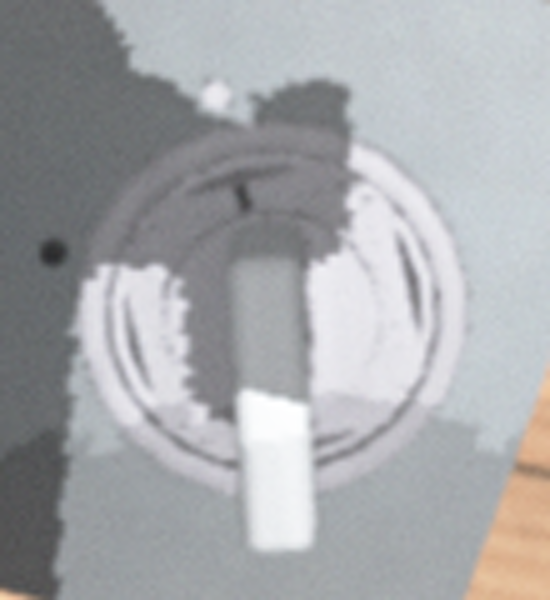

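```bash
python3 - <<'E'
from h import *
s=np.load("w11.npz")
r=lambda x,y,z=.0785:ray(s,220+x/5-.4,130+y/5-.4,z,True)[:2]
m=r(243,196);d=r(216,95);k=r(53,252)
import itertools
c=np.array([.5693,.267])
for n,p in(("mark",m),("white dot",d),("black dot",k)):
    v=p-c; print(n,p.round(4),"cw from +y deg",np.degrees(np.arctan2(v[0],v[1])).round(1))
c2=np.load("s11.npz"); w=pts(c2); b=(abs(w[...,0]-.57)<.03)&(abs(w[...,1]-.267)<.03)&(w[...,2]>.11)&(w[...,2]<.17)
print(b.sum(),np.percentile(w[b][:,2],[50,95,99]) if b.any() else "")
E
```

```text
mark [0.5898 0.2781] cw from +y deg 61.7
white dot [0.6063 0.2876] cw from +y deg 60.9
black dot [0.5706 0.3088] cw from +y deg 1.8
142 [0.12560423 0.13504332 0.13561941]
```

```bash
python3 -c "
from station import manip
print(manip.sign_off())"
```

```text
the job is handed in; nothing more can be done
None
```

The box is unlocked. I took the bar-handled key out of the rest, seated it in the lock, turned it clockwise to the stop, let go and backed the gripper about 12 cm clear. The job was handed in at about 13 s on the robot's clock.

- **Lock angle:** the cylinder's index mark reads about 60° from the black mark and lines up with the white one, so it is at the stop. While turning, the moment rose to about 1.5 N m, well above the 0.12 N m friction. I then turned the key back about 4°, within the blade's play, before letting go.
- **Key seated:** the top of the bar reads about 135 mm above the desk, against 134.5 mm expected with the flange on the lock.
- **Rest of the scene:** the round-knobbed key is still in the rest, and the black and turquoise look-alikes were left alone. The forces reported at the end of each move stayed under about 8 N.

No check failed. The readings of the slot's angle disagreed slightly: about -6° from the top camera and -4° from the wrist camera. I used -4°, and the blade went in without any noticeable force.

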